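Find the power module with a loose part inside

ROBOT

A 6-joint arm with a two-finger parallel gripper is mounted at the origin on the work surface. World frame = base frame: x ahead of the robot, y to its left, z up, the work surface at z = 0. Lengths are in m, angles in rad, forces in N, time in s.
With the tool pointing down it reaches from about 0.25 to 0.725 m from the base axis. Payload 9.7 kg.
Tool frame: the origin (TCP) lies at the very end of the fingers, on their centre line; the grasp point (between the pads) lies 19 mm behind it; z points along the fingers, y is the direction in which the jaws open and shut (so a half turn about z gives the same grasp; the last joint's range is limited). The gripper opens to 85 mm and grips with 20 to 120 N. Pads are 22 mm wide; open, the fingers measure 114 mm over their backs; the gripper's body (76 mm by 85 mm) begins 54 mm behind the grasp point. The pads swing forward as they close: fully open they stand 13 mm farther back than shut.
Start: joints at [-1.23, 0.087, 0.176, 1.66, 0, 1.571], TCP at [0.184, -0.518, 0.199] pointing down, gripper open.
Joint ranges: [-3.13, 3.13], [-0.85, 1.81], [-1.15, 1.24], [-2.2, 2.28], [-1.44, 1.52], [-3.14, 3.14]. Speed limits (rad/s): [2.22, 2.22, 2.57, 3.14, 3.14, 3.14].

INTERFACE

Orientations are given as a unit quaternion [w, x, y, z].
In Python, from cell import robot gives the robot as it stands. Calls block until the motion is done:
- robot.goto(position, orientation): joint-space move of the TCP to a pose.
- robot.movel(position, rate=0.15, rotation=None, contact_N=None): straight line of the TCP; rotation=None keeps the orientation; rate is the mean speed in m/s. With contact_N (N) it stops when the force on the tool has changed by that much, and returns True; else False.
- robot.set_joints(angles): joint-space move.
- robot.command_gripper(opening, f_grip=None): opening from 0.0 (shut) to 1.0 (fully open); f_grip is the grip in N (None keeps the last); returns when the fingers have stopped.
- robot.wait(seconds).
- robot.ik(position, orientation): joint angles nearest the present ones, or None.
- robot.get_state(): the state.
- robot.grab_frame(name): name is "scene" or "top"; returns the picture (400x640x3 uint8, red, green, blue); there is no depth.
- robot.get_calibration(name): a dict with "K" (3x3 intrinsics, pixels), "cam_to_world" (4x4, takes a point from camera to world coordinates). Camera axes: x right, y down, z forward; pixel columns grow to the right and rows downward; lengths in m; the calibration is good to about 2 mm. A picture is of the moment at which its call begins. get_calibration takes no time and is no camera call.
A pose or a line that the arm cannot do raises robot.PlanningError and nothing moves.
- robot.sign_off(): hands the job in, once; it reports no verdict.
The state is a dict: "clock": time; "joints": joint angles; "dq": joint speeds; "joint_efforts": joint torques, N m; "tool_pos": TCP position; "eef_rot": TCP orientation; "force": force on the tool from outside, world axes, zero at the start; "wrist_torque": the same for the moment, N m; "grip_width": opening from 0.0 (shut) to 1.0 (fully open).
Only numpy, scipy, OpenCV 4.12 (cv2) and the standard library are available. Lean on these libraries where they do the work, as an engineer would, in place of code of your own. Each camera call takes 0.05 s, during which the arm holds its last target. There are 200 camera calls.

TASK

One of the three sealed power modules on the sloping rack has a broken-off piece loose inside. Lift a module clear and gently rock it end to end, the other way from how it lay, until its low end is some 25 degrees up, to feel whether something slides inside; put a sound one back in its own bay as it lay, and lay the faulty one, once tipped like that, level on its base in the middle of the flat tray and let go. Do not drop or knock the modules, and leave everything else on the bench alone.

Things in the scene. Friction and masses are not known exactly. Their poses are not given: they have to be found in the camera images.
- bay_right (a point): Where the centre (half-way along, across and up) of the module in the right-hand bay lies at the start, own y = -120 mm on the rack. All modules look alike: closed aluminium box 140 mm long, 46 wide, 50 high over its finned lid, 0.45 to 0.7 kg. It lies along the slope, its long axis rising 30 degrees away from the robot, lid leaning 30 degrees towards the robot; its smooth 46 mm-apart sides stand upright. Axes as the rack's.
- bay_middle (a point): Where the centre (half-way along, across and up) of the module in the middle bay lies at the start, own y = 0 mm on the rack. The faulty module, in any bay, hides a block of about 0.2 kg, free to slide 72 mm along its length: it slides to the lower end when tipped over about 12 degrees, stays there when brought level again, and starts at the lower end. Axes as the rack's.
- bay_left (a point): Where the centre (half-way along, across and up) of the module in the left-hand bay lies at the start, own y = +120 mm on the rack. Sound modules hold nothing loose; weights vary and tell nothing. From end to end the loose block shifts the moment about the grip by about 0.14 N m (compare the level pose before and after tipping the lower end up); it also knocks at its stops. Axes as the rack's.
- rack: Grey fixed rack, 340 mm wide (own y); origin on the bench under its middle, own x away from the robot, z up. Its plate, 190 mm long, rises 30 degrees to own +x: upper face 70 mm above bench at the origin, 22 to 118 mm at the edges. A 14 mm lip stops the modules. Bays at own y = -120, 0, +120 mm, ribs 5 mm high between; resting modules have their centre at own x -19, z 88 mm.
- tray_in (a point): Centre of the inner floor of the black open repair tray, fixed, 230 mm long (own x), 160 mm wide (own y), walls 5 mm thick and 25 mm high above the bench; the floor is 5 mm above the bench. Own z up.
- screwdriver: Bystander: screwdriver with black handle lying on the bench, about 200 mm long; leave alone.
- board: Bystander: green circuit board with parts, 100 by 150 mm, up to 24 mm high, lying on the bench beyond the rack; origin under its centre. Leave alone.
- spool: Bystander: metal spool 60 mm across, 52 mm high, standing on the bench; origin under its centre. Leave alone.

How it is judged:
By the outcome, as a careful person would: the job done as asked, in the order asked, and still so for the second after the job is handed in, with the robot touching nothing.
It also fails if it takes over 72 s, if anything falls off the work surface, if the arm or the gripper's body presses on something with over 40 N, if the wrist force passes 120 N, or if a joint passes its speed limit or range.

## Working session

There is one attempt and no reset: what is moved stays moved. The work goes in short steps, each a Python script; the robot and the scene stay as the last script left them, time stands still between calls to the robot, and variables do not carry over. Pictures are saved under pics/ and viewed, about 8 in all and at most 12, crops included, and the job is handed in when it is done.

```bash
ls; mkdir -p pics
python3 - <<'E'
from cell import robot
import cv2,numpy as np
for n in("scene","top"):
    cv2.imwrite(f"pics/{n}0.png",cv2.cvtColor(robot.grab_frame(n),cv2.COLOR_RGB2BGR))
    c=robot.get_calibration(n);print(n,np.round(c["K"],1).tolist(),np.round(c["cam_to_world"],4).tolist())
s=robot.get_state();print(s)
E
```

```text
pics
scene [[444.2, 0.0, 313.8], [0.0, 444.2, 206.4], [0.0, 0.0, 1.0]] [[0.6407, 0.6596, -0.3929, 0.9931], [0.7676, -0.5419, 0.3421, -0.3105], [0.0127, -0.5208, -0.8536, 0.8575], [0.0, 0.0, 0.0, 1.0]]
top [[424.7, 0.0, 315.6], [0.0, 424.7, 199.0], [0.0, 0.0, 1.0]] [[0.024, -0.998, 0.058, 0.5562], [-0.9996, -0.0249, -0.0138, -0.018], [0.0152, -0.0577, -0.9982, 1.0308], [0.0, 0.0, 0.0, 1.0]]
{'clock': 0.1, 'joints': array([-1.22999154e+00,  8.74061484e-02,  1.75187680e-01,  1.65980907e+00,
        1.27716155e-05,  1.57079355e+00]), 'dq': array([ 0.00048001, -0.00031154,  0.00088778,  0.00027707, -0.00084143,
       -0.00125716]), 'joint_efforts': array([ 2.15525230e-03, -5.21563697e+01,  4.65652728e+01,  1.59517938e-02,
        6.22091170e-05,  1.57458823e-05]), 'tool_pos': array([ 0.18375275, -0.51812288,  0.19854022]), 'eef_rot': array([-6.07772937e-04,  9.85516188e-01,  1.69580261e-01, -9.80996359e-05]), 'force': array([-0.00521729, -0.66635447, -0.63661012]), 'wrist_torque': array([ 0.04631416, -0.00207504, -0.00347784]), 'grip_width': 0.9973215507098941}
```

View pics/scene0.png

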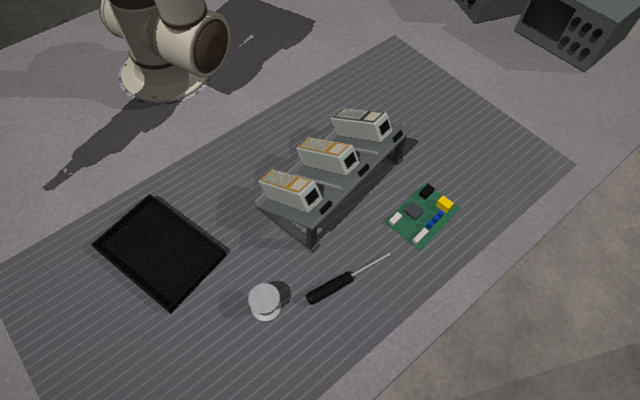

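View pics/top0.png

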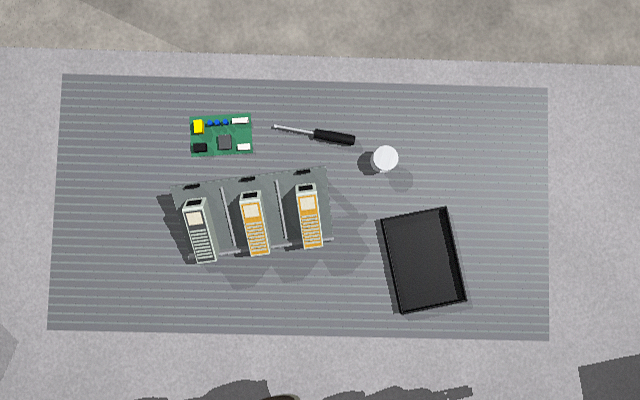

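The scene view shows three modules on the rack, centred near pixels (290,188), (328,155) and (362,123), with the tray at (160,250). In the top view the modules are at (198,230), (253,223) and (308,216), with the tray at (422,260). I'll enlarge both for corner picking.

Run:
```python
import cv2,numpy as np
def crop(n,x0,y0,w,h,s,o):
    im=cv2.imread(f"pics/{n}0.png")[y0:y0+h,x0:x0+w]
    im=cv2.resize(im,None,fx=s,fy=s,interpolation=cv2.INTER_CUBIC)
    for i in range(0,w,20): cv2.putText(im,str(x0+i),(i*s,10),0,.35,(0,0,255));cv2.line(im,(i*s,12),(i*s,18),(0,0,255))
    for i in range(0,h,20): cv2.putText(im,str(y0+i),(0,i*s+4),0,.35,(0,0,255));cv2.line(im,(24,i*s),(30,i*s),(0,0,255))
    cv2.imwrite(f"pics/{o}.png",im)
crop("top",160,160,190,115,4,"topc"); crop("scene",245,95,180,150,4,"scenec")
# tray dark mask
for n in("top","scene"):
    im=cv2.imread(f"pics/{n}0.png"); m=(im.max(2)<48).astype(np.uint8)*255
    m=cv2.morphologyEx(m,cv2.MORPH_CLOSE,np.ones((5,5)))
    for c in cv2.findContours(m,0,2)[0]:
        if cv2.contourArea(c)>2500: print(n,cv2.contourArea(c),cv2.minAreaRect(c),cv2.approxPolyDP(cv2.convexHull(c),6,True).reshape(-1,2).tolist())
```

```text
top 6395.5 ((422.68780517578125, 259.7097473144531), (97.5008773803711, 68.23664093017578), 77.90524291992188) [[446, 207], [466, 300], [401, 313], [380, 219]]
scene 8253.5 ((160.17831420898438, 247.6342315673828), (109.29779815673828, 86.74639892578125), 40.785823822021484) [[149, 194], [229, 250], [170, 313], [92, 245]]
```

View pics/topc.png

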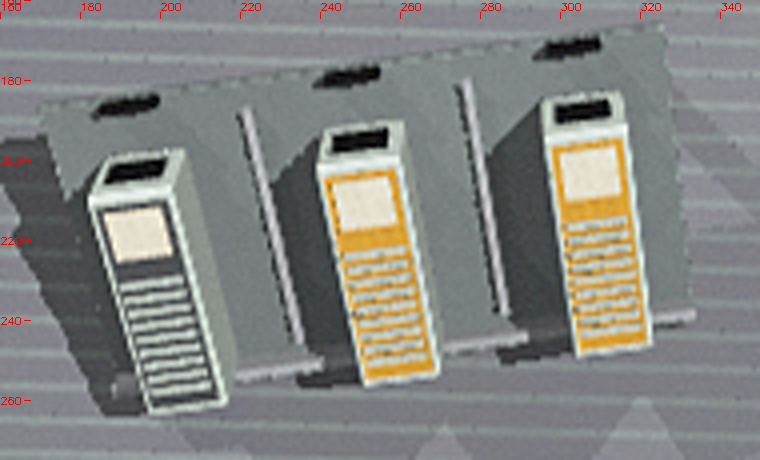

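View pics/scenec.png

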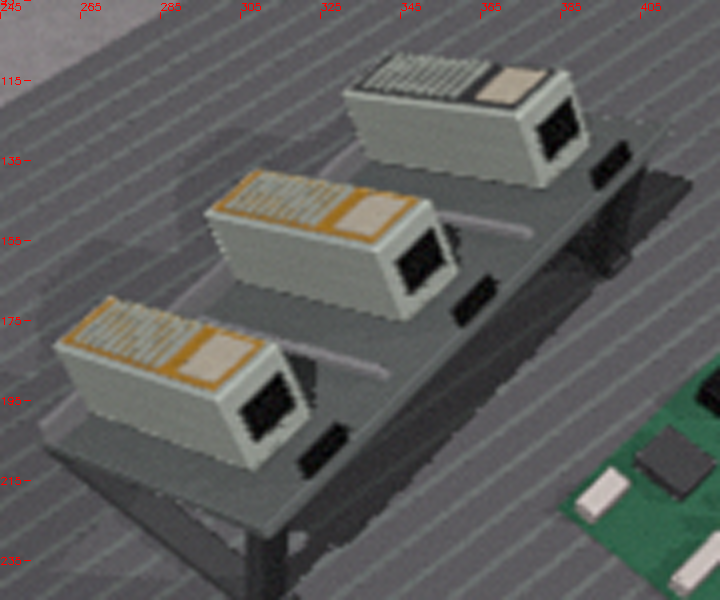

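```bash
cat > h.py <<'E'
from cell import robot
import numpy as np, cv2
from scipy.spatial.transform import Rotation as R
def ray(n,p):
    c=robot.get_calibration(n);T=c["cam_to_world"]
    return T[:3,3], T[:3,:3]@np.linalg.solve(c["K"],[p[0],p[1],1.])
def onplane(n,p,z):
    o,d=ray(n,p);return o+d*(z-o[2])/d[2]
def tri(pt,ps):
    A=np.zeros((3,3));b=np.zeros(3);L=[ray("top",pt),ray("scene",ps)]
    for o,d in L:
        d=d/np.linalg.norm(d);M=np.eye(3)-np.outer(d,d);A+=M;b+=M@o
    x=np.linalg.solve(A,b)
    return x,max(np.linalg.norm(np.cross(x-o,d))/np.linalg.norm(d) for o,d in L)
E
python3 - <<'E'
from h import *
np.set_printoptions(precision=4,suppress=True)
T={'left':[(91,206),(173,193),(150,411),(228,403)],'mid':[(319,172),(404,158),(365,385),(440,373)],'right':[(544,145),(628,134),(578,356),(651,343)]}
S={'right':[(275,340),(220,390),(110,297),(57,348)],'mid':[(432,195),(377,247),(257,170),(207,214)],'left':[(567,67),(517,108),(398,53),(346,93)]}
C={}
for k in T:
    P=[];E=[]
    for t,s in zip(T[k],S[k]):
        x,e=tri(np.array(t)/4+[160,160],np.array(s)/4+[245,95]);P.append(x);E.append(e)
    P=np.array(P);a=(P[0]+P[1]-P[2]-P[3])/2;w=(P[0]+P[2]-P[1]-P[3])/2
    n=np.cross(a,w);n/=np.linalg.norm(n);C[k]=P.mean(0)-.025*n
    print(k,"centre",C[k],"len",np.linalg.norm(a),"w",np.linalg.norm(w),"slope",np.degrees(np.arcsin(a[2]/np.linalg.norm(a))),"yaw",np.degrees(np.arctan2(a[1],a[0])),"err",max(E))
v=C['left']-C['right'];print("yaw from centres",np.degrees(np.arctan2(-v[0],v[1])),np.linalg.norm(v))
tt=[[446,207],[466,300],[401,313],[380,219]];ts=[[170,313],[92,245],[149,194],[229,250]]
for n,q in(("top",tt),("scene",ts)):
    P=np.array([onplane(n,p,.025) for p in q]);print(n,P[:,:2].tolist(),P.mean(0),[np.linalg.norm(P[i]-P[i-1]) for i in range(4)])
for p in tt:
    print(min((tri(p,q) for q in ts),key=lambda r:r[1]))
c=C['mid'];yaw=np.radians(8)
psi=yaw
for k in C:
  for dz,t in((0,30),(.12,30),(.12,0),(.12,-27),(.17,-27)):
    for f in(0,180):
      r=R.from_euler('z',np.degrees(psi),degrees=True)*R.from_euler('y',-t,degrees=True)*R.from_euler('x',180,degrees=True)*R.from_euler('z',f,degrees=True)
      q=r.as_quat()[[3,0,1,2]];p=C[k]+[0,0,dz]+r.apply([0,0,.019])
      j=robot.ik(p,q);print(k,dz,t,f,r.apply([0,0,1]),j)
E
```

```text
left centre [0.5377 0.2194 0.088 ] len 0.13427621171167814 w 0.04448479980631132 slope 31.721040333551006 yaw 8.485483341295286 err 0.004634754811588462
mid centre [0.5566 0.1018 0.0873] len 0.13855324220626858 w 0.04395860980123246 slope 31.651223760840043 yaw 8.60092594409188 err 0.004150967972771082
right centre [ 0.5742 -0.0161  0.0856] len 0.13563136749356366 w 0.042607731645773105 slope 31.56973249193596 yaw 9.740288265330978 err 0.004563801289298415
yaw from centres 8.81103250447625 0.23831409813295623
top [[0.6032385556202596, -0.3428020056262972], [0.3854285516163268, -0.39144074766515824], [0.35205307234110106, -0.23843203432543117], [0.5708840638899665, -0.18575399867069375]] [ 0.4779 -0.2896  0.025 ] [np.float64(0.16034615562542456), np.float64(0.22317465149813973), np.float64(0.15660647807396025), np.float64(0.2250821590057759)]
scene [[0.6186120301154784, -0.3413938603065489], [0.390233599021067, -0.3917026340142656], [0.3527515913100301, -0.23904949552240257], [0.5796755748771865, -0.17987050231065121]] [ 0.4853 -0.288   0.025 ] [np.float64(0.16615006086304762), np.flo
[... 2057 characters left out ...]
1  0.0696 -0.866 ] [-0.0861 -0.3815 -0.6061  0.8336  0.1121 -0.1963]
right 0.12 30 0 [ 0.4951  0.0696 -0.866 ] [-0.0861 -0.3933 -0.3829  1.0687  0.1121  2.9453]
right 0.12 30 180 [ 0.4951  0.0696 -0.866 ] [-0.0861 -0.3933 -0.3829  1.0687  0.1121 -0.1963]
right 0.12 0 0 [ 0. -0. -1.] [-0.028   0.1418  0.2115  1.6405  0.      2.974 ]
right 0.12 0 180 [ 0. -0. -1.] [-0.028   0.1418  0.2115  1.6405  0.     -0.1676]
right 0.12 -27 0 [-0.4496 -0.0632 -0.891 ] [ 0.0039  0.6858  0.8391  2.1916 -0.0615  3.0205]
right 0.12 -27 180 [-0.4496 -0.0632 -0.891 ] [ 0.0039  0.6858  0.8391  2.1916 -0.0615 -0.1211]
right 0.17 -27 0 [-0.4496 -0.0632 -0.891 ] None
right 0.17 -27 180 [-0.4496 -0.0632 -0.891 ] None
```

```bash
cat >> h.py <<'E'
YAW=np.radians(8.8); CM=np.array([.5562,.1017,.088]); YV=np.array([-np.sin(YAW),np.cos(YAW),0]); XV=np.array([np.cos(YAW),np.sin(YAW),0]); Z=np.array([0,0,1.])
BAY={'left':CM+.12*YV,'mid':CM,'right':CM-.12*YV}
H=.003
def pose(c,tilt,yaw=YAW):   # module centre, slope angle (far end up) -> TCP pose
    r=R.from_euler('z',yaw)*R.from_euler('y',-tilt,degrees=True)*R.from_euler('x',180,degrees=True)*R.from_euler('z',180,degrees=True)
    return c+r.apply([0,0,.019-H]), r.as_quat()[[3,0,1,2]], -r.apply([0,0,1])
def mv(c,tilt,T,yaw=YAW,**k):
    p,q,_=pose(c,tilt,yaw);d=np.linalg.norm(p-robot.get_state()["tool_pos"])
    return robot.movel(p,rate=max(d,1e-3)/T,rotation=q,**k)
def meas():
    F=[]
    for _ in range(8):
        robot.wait(.05);s=robot.get_state();F.append(np.r_[s["force"],s["wrist_torque"]])
    F=np.mean(F,0);print("F",F[:3].round(2),"My",round(float(F[3:]@YV),3),"t",round(s["clock"],2));return F[3:]@YV
def test(b):
    c=BAY[b];n=pose(c,30)[2]
    st=lambda m:print(m,round(robot.get_state()["clock"],2),robot.get_state()["force"].round(1),"w",round(robot.get_state()["grip_width"],3))
    p,q,_=pose(c+.10*n,30);robot.goto(p,q);st("above")
    print("contact",mv(c,30,1.2,contact_N=8));st("at")
    robot.command_gripper(0.3,f_grip=80);st("gripped")
    mv(c+.02*n,30,.6);st("lift")
    up=c+.11*Z-.03*XV
    mv(up,30,.9);mv(up,0,1.2);robot.wait(.3);a=meas()
    mv(up,-26.5,1.5);robot.wait(.5);st("tipped");print(robot.get_state()["tool_pos"]-pose(up,-26.5)[0])
    mv(up,0,1.5);robot.wait(.3);z=meas();print(b,"dMy",z-a)
def putback(b):
    c=BAY[b]+.001*pose(BAY[b],30)[2]*.5+.0005*XV;n=pose(c,30)[2]
    up=BAY[b]+.11*Z-.03*XV
    mv(up,30,1.2);mv(c+.02*n,30,.9);print("contact",mv(c,30,.8,contact_N=12))
    print(robot.get_state()["tool_pos"]-pose(BAY[b],30)[0])
    robot.command_gripper(1.0);mv(c+.10*n,30,.9);print("back",robot.get_state()["clock"])
E
python3 -c "
from h import *
test('right')
cv2.imwrite('pics/r1.png',cv2.cvtColor(robot.grab_frame('scene'),cv2.COLOR_RGB2BGR)[0:300,150:550].repeat(2,0).repeat(2,1))"
```

```text
above 2.22 [ 0.1  0.5 -0. ] w 0.998
contact False
at 3.57 [ 1.5  0.4 -0.4] w 1.002
gripped 4.05 [-8.2  2.   8. ] w 0.508
lift 4.83 [-0.2 -0.1 -5.3] w 0.51
F [-0.24  0.08 -5.91] My 0.017 t 8.01
tipped 10.16 [-0.2 -0.5 -6. ] w 0.507
[-4.27116544e-05  5.36332899e-06  3.98648031e-05]
F [ 0.11 -0.24 -5.89] My -0.026 t 12.5
right dMy -0.04263181907474986
```

View pics/r1.png

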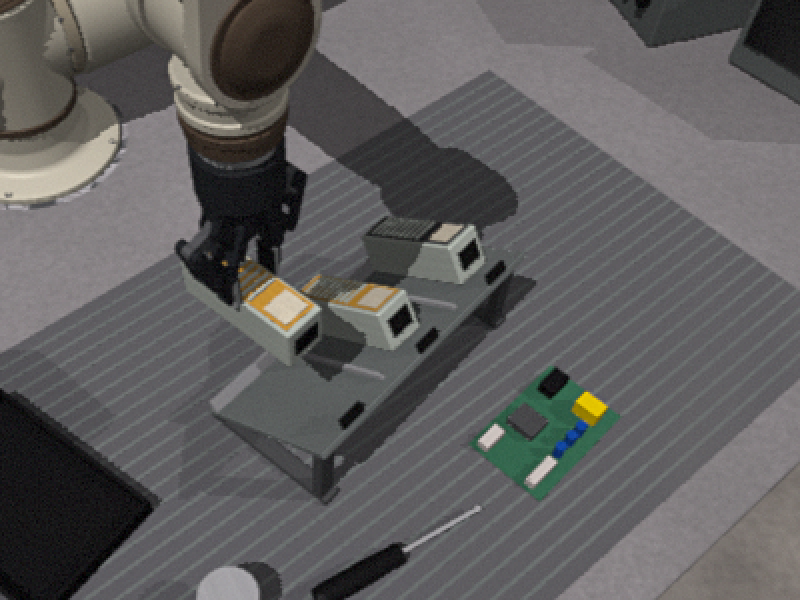

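The picture shows the right module held at roughly (300,160). The moment changed by -0.04, with the sign opposite to a shifting block, so this one looks sound. Before putting it back I'll compare its attitude in the hand with the expected corners.

```bash
python3 -c "
from h import *
c=robot.get_calibration('scene');Ti=np.linalg.inv(c['cam_to_world'])
up=BAY['right']+.11*Z-.03*XV
for a,b,h in((.07,-.023,.025),(.07,.023,.025),(.07,-.023,-.025),(-.07,-.023,.025)):
    p=up+a*XV+b*YV+h*Z;q=c['K']@(Ti[:3,:3]@p+Ti[:3,3]);u=q[:2]/q[2];print(u.round(1),((u-[150,0])*2).round(0))
meas()
"
```

```text
[293.4 168.2] [287. 336.]
[310.7 152.9] [321. 306.]
[294.1 184.2] [288. 368.]
[238.4 127.8] [177. 256.]
F [-0.09 -0.25 -5.8 ] My -0.015 t 12.95
```

Observed corners are within about 3 px of expected, so there was no slip. I'll put it back and test the middle module.

```bash
python3 -c "
from h import *
putback('right')
cv2.imwrite('pics/r2.png',cv2.cvtColor(robot.grab_frame('scene'),cv2.COLOR_RGB2BGR)[80:280,150:450].repeat(2,0).repeat(2,1))
cv2.imwrite('pics/top2.png',cv2.cvtColor(robot.grab_frame('top'),cv2.COLOR_RGB2BGR))"
```

```text
contact True
[-3.73459710e-05  7.40394070e-05  9.03507474e-04]
back 17.6333
```

View pics/r2.png

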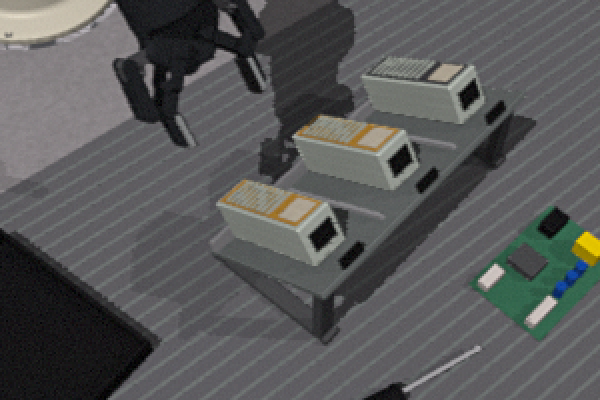

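The right module is back as it lay: its far lid corner is at view (282,223), which is full-frame (291,191), against (300,192) at the start. Next I'll measure that shift numerically and test the middle one.

```bash
python3 -c "
from h import *
# difference of the module between pictures: black end window + orange label position
for n,f0,f1 in(('scene','scene0','r2'),('top','top0','top2')):
    a=cv2.imread(f'pics/{f0}.png');b=cv2.imread(f'pics/{f1}.png')
    if f1=='r2': b=b[::2,::2]; t=a[166:215,256:325]; ox,oy=256-150,166-80
    else: t=a[180:252,292:326]; ox,oy=292,180
    m=cv2.matchTemplate(b,t,cv2.TM_CCOEFF_NORMED);_,v,_,l=cv2.minMaxLoc(m);print(n,v,l[0]-ox,l[1]-oy)
test('mid')"
```

```text
scene 0.9628728628158569 0 0
top 0.9395719766616821 0 0
above 18.28 [ 0.  -0.3 -0.4] w 0.998
contact False
at 19.63 [-0.3 -0.6 -0. ] w 1.005
gripped 20.12 [-8.7  0.7  6.5] w 0.507
lift 20.89 [ 0.7 -0.4 -5.3] w 0.506
F [ 0.02 -0.22 -5.26] My -0.089 t 24.07
tipped 26.22 [-0.1 -0.4 -5.4] w 0.507
[-8.22559691e-06  2.07561064e-05  1.49817351e-05]
F [ 0.02 -0.05 -5.28] My 0.049 t 28.57
mid dMy 0.13796258701508757
```

The middle module is the faulty one (+0.138 N m), and the right one sits with 0 px shift. Before placing, I'll take a closer look at the tray.

Run:
```python
import cv2,numpy as np
a=cv2.imread("pics/top0.png")[195:325,365:480];b=cv2.imread("pics/scene0.png")[185:320,85:240]
f=lambda im,s:np.clip(cv2.resize(im,None,fx=s,fy=s,interpolation=cv2.INTER_CUBIC).astype(float)*2,0,255).astype(np.uint8)
a=f(a,3);b=f(b,2.8)
o=np.zeros((400,800,3),np.uint8);o[:a.shape[0],:a.shape[1]]=a;o[:b.shape[0],355:355+b.shape[1]]=b
cv2.imwrite("pics/tray.png",o)
```

```text
(no output)
```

View pics/tray.png

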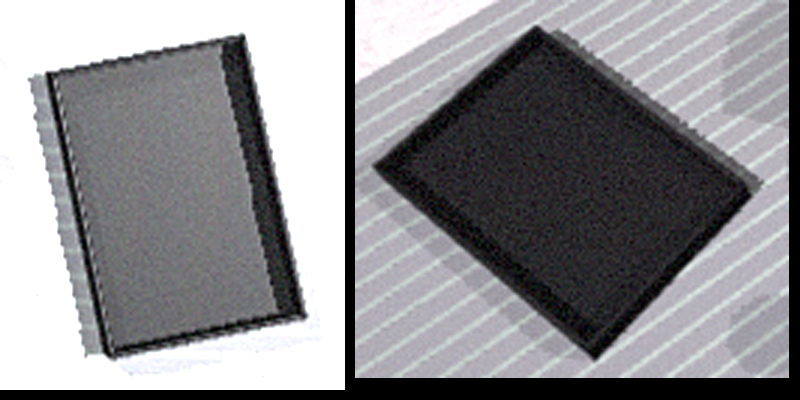

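The enlarged view shows the tray rim corners at top-view pixels (381,220), (446,207), (466,300) and (402,313), which puts the centre at about (0.480, -0.289) with 13° yaw. Now carrying it over level and setting it down.

```bash
python3 -c "
from h import *
y=np.radians(13);t=np.array([.480,-.289,.030])
mv(t+.168*Z,0,2.6,yaw=y);mv(t+.02*Z,0,1.5,yaw=y)
print('contact',mv(t-.003*Z,0,1.8,yaw=y,contact_N=3));s=robot.get_state();print(s['force'],s['tool_pos']-pose(t,0,y)[0])
robot.command_gripper(1.0);robot.wait(.2)
mv(t+.15*Z,0,1.2,yaw=y)
p=robot.get_state()['tool_pos'];robot.movel([.25,-.25,.28],rate=.25)
print(robot.get_state()['clock'],robot.get_state()['force'])
a=cv2.cvtColor(robot.grab_frame('top'),cv2.COLOR_RGB2BGR);b=cv2.cvtColor(robot.grab_frame('scene'),cv2.COLOR_RGB2BGR)
cv2.imwrite('pics/top3.png',a);cv2.imwrite('pics/scene3.png',b)
o=np.hstack([a[150:330,150:490],b[90:330,80:440][:180*4//3][:180]]);cv2.imwrite('pics/f.png',np.vstack([cv2.resize(a[150:330,150:490],(510,270)),cv2.resize(b[90:330,80:440],(510,330))]))
"
```

```text
contact True
[-0.28784438  0.99579372  5.97143275] [-8.11796395e-05  4.71309163e-05  6.08948244e-04]
37.525 [ 0.22151944  0.06773998 -0.01224336]
```

View pics/f.png

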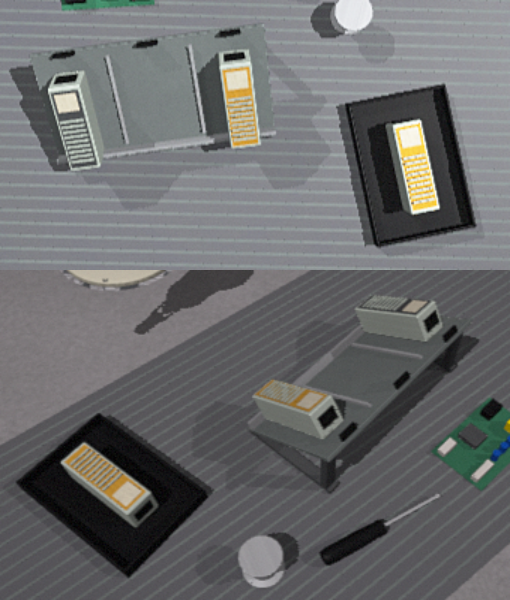

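The module lies level in the tray: its lid centre is at top-view (429,261) against the tray centre (424,260), and parallax from lid height explains about 3 px of that. Both other modules are in their bays, the bystanders haven't moved and the arm is clear, so I'm handing in.

```bash
python3 -c "
from cell import robot
robot.sign_off();print(robot.get_state()['clock'])"
```

```text
the job is handed in; nothing more can be done
the job is handed in; nothing more can be done
```

The faulty module was the one in the middle bay. It now lies level in the middle of the tray, released, and the job was handed in at about 37.6 s.

- **Right module (sound):** I lifted it, tipped its low end up 26.5° and brought it level again. The moment changed by −0.04 N m, which is small and opposite in sign to a shifting block. I put it back in its bay, and both camera views matched its starting place with 0 px shift.
- **Middle module (faulty):** the same tip changed the moment by +0.138 N m, against about 0.14 expected. I carried it level to the tray and lowered it until it touched down.
- **Left module:** not touched, because the fault was already found.

**Last checks:**
- The module sits within roughly 5 mm of the tray centre, but it looks a few degrees off parallel with the tray.
- My two views of the tray centre disagreed by about 7 mm, so I used a value between them.
- In the last picture, the spool, the screwdriver and the visible part of the board look undisturbed, judged by eye.
- The arm was clear and touching nothing.

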